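# Roll the bearing sleeve up the feed ramp and hold it against its stop

## Robot

A 6-joint arm with a two-finger parallel gripper is mounted at the origin on the work surface. World frame = base frame: x ahead of the robot, y to its left, z up, the work surface at z = 0. Lengths are in m, angles in degrees, forces in N, time in s.
With the tool pointing down it reaches from about 0.3 to 0.775 m from the base axis. Payload 14.6 kg.
Tool frame: the origin (TCP) lies at the very end of the fingers, on their centre line; the grasp point (between the pads) lies 19 mm behind it (r.grasp_offset is the x of the grasp point in the tool frame, in m); x points along the fingers, y is the direction in which the jaws open and shut, and the axes are right-handed (so a half turn about x gives the same grasp; the last joint's range is limited). The gripper opens to 94 mm and grips with 3 to 60 N. Pads are 16 mm wide; open, the fingers measure 119 mm over their backs; the gripper's body (75 mm by 177 mm) begins 78 mm behind the grasp point.
Start: joints at [-76.753, 17.183, 87.147, -0, 75.671, -3.816], TCP at [0.161, -0.526, 0.205] pointing down, gripper open.
Joint ranges: [-173.82, 173.82], [-45.26, 126.66], [13.44, 144.39], [-59.66, 239.66], [0, 175.72], [-146.38, 146.38]. Speed limits (degrees/s): [127.2, 127.2, 147.25, 180, 180, 180].

## Interface

Orientations are given as [roll, pitch, yaw] about the fixed x, y, z axes, in that order (R = Rz(yaw) Ry(pitch) Rx(roll)).
In Python, from rig import r gives the robot as it stands. The module is installed in compiled form; this text tells all that it offers.
- The arm moves only by the tool carry_out, never from a script. Its argument "deltas" is a list of rows, each a list of 3 entries, a list of its own where there are three numbers: the shift along the tool's x, y, z in mm, then the turn, a rotation vector about the tool's x, y, z in rad, then the finger opening in mm, from 0 to 94. In form: [[[dx, dy, dz], [rx, ry, rz], grip], ...]. A call has 1 to 5 rows; each row is the pose to reach, as a shift and turn from the pose commanded when the call began, along the tool's axes at that moment; what a row does not reach only later rows make up. A row lasts 1/10 s, in which the tool goes at most 50 mm and 8.59 degrees, less where a joint would pass 70% of its speed; a pose out of reach is approached as far as the arm can. A call with a gripper value outside its range is refused whole. The fingers move at their own pace and stop on an object; "grip_force" is the grip in N (left out, the last holds). Time passes only in rows, so rows that repeat a pose let the fingers close. It gives the time, the measured TCP pose, the force and the opening at its end, in the units of the state.
- r.state(): the state, without advancing time (a new reading comes with each control period).
- r.camera(name): name is "side" or "top" or "wrist"; returns a dict with "img" (384x512x3 uint8, red, green, blue), "z_map" (384x512 float32, m along the optical axis (not along the pixel's ray), 0 where there is no reading), "fx", "fy", "cx", "cy" (pixels), "cam_to_world" (4x4, takes a point from camera to world coordinates). Camera axes: x right, y down, z forward; pixel columns grow to the right and rows downward; lengths in m; the calibration is good to about 2 mm. A picture is of the moment at which its call begins.
- r.job_done(): hands the job in, once; it reports no verdict.
The state is a dict: "t": time; "joint_pos": joint angles; "dq": joint speeds; "tau": joint torques, N m; "position": TCP position; "orientation": TCP orientation; "wrist_force": force on the tool from outside, world axes, zero at the start; "wrist_torque": the same for the moment, N m; "grip_width": finger opening in m.
Only numpy, scipy, OpenCV 4.12 (cv2) and the standard library are available. Lean on these libraries where they do the work, as an engineer would, in place of code of your own. Each camera call takes 0.05 s, during which the arm holds its last target. There are 200 camera calls.

## Task

Use the fingers to push the large hollow bearing sleeve slowly up its lane of the feed ramp, without pinching it, lifting it or letting it roll back, until it has pressed the spring stop plate at the top of that lane back as far as it goes. Finish while still holding it there: the program ends with the fingers pushing the sleeve against the pressed plate, because it rolls down if released. Leave the thin solid roller in the neighbouring lane and everything else on the table as they are.

Things in the scene. Friction and masses are not known exactly. Their poses are not given: they have to be found in the camera images.
- sleeve: the large steel bearing sleeve to push: a smooth cylinder of 56 mm diameter and 70 mm length, about 0.44 kg, its ends recessed 9 mm like an open tube (closed further in). Origin at its centre: on its axis, at mid length. Its y axis is its own axis; it lies across the lane at the start, on the level landing. It rolls freely, so its x and z axes turn with it.
- roller: the thin solid steel roller in the other lane, to be left alone: 36 mm diameter and 50 mm long with a 14 mm thick, 10 mm long journal at each end. Origin at its centre, y axis along its own axis. It rolls freely.
- ramp: fixed grey two-lane feed ramp, 168 mm wide. Origin under it at table height, midway between lanes; x level, pointing uphill, y to the left, z up. Lane centre lines at y = +42 and -42 mm; the sleeve may lie in either. Lanes 76 mm wide between rails 10 mm above their floor. Floor: level landing 14 mm above the table from x = -167 to -50 mm (6 mm high kerb at its rear end), then a straight 8 degree slope.
- slope_foot (a point): foot of the slope, midway between the lanes, 14 mm above the table at ramp x = -50 mm. x points up along the slope, y left, z square out of its surface. Unpressed stop plate faces are at x = 185 mm here, so the sleeve's centre (28 mm off the surface) is at 157 mm when it meets its plate, 171 mm when the plate is fully back. A fixed 46 mm high bracket stands behind each plate.
- plate_left (a joint): travel of the stop plate of the left lane (ramp y = +42 mm), in m: 0 is out, 0.014 is fully back against its end. Spring: pushes back with about 1.5 N when out and 5 N when fully back. The plate moves along the slope.
- plate_right (a joint): the same for the stop plate of the right lane (ramp y = -42 mm).
- plate_left_face (a point): centre of the face of the left stop plate that looks downhill, 28 mm off the slope; the steel plate is 64 mm wide, 40 mm high and 8 mm thick, and square to the slope
- plate_right_face (a point): the same point on the right stop plate
- casting1: small dark steel casting, an L-shaped bracket 50 x 24 mm and 32 mm high, loose on the table beside the left lane of the ramp; origin at the centre of its underside. Not to be disturbed
- casting2: like casting1, beside the right lane of the ramp
- casting3: like casting1, well away on the left of the table
- ring_gauge: plain steel ring, 70 mm outside, 48 mm hole, 16 mm high, loose beside the upper end of the left lane; origin at the centre of its underside. Not to be disturbed
- mug: white mug, 76 mm wide and 90 mm high, on the right of the table. Not to be disturbed
- deburr_brush: hand brush lying on the right of the table. Not to be disturbed
- spanner: spanner lying on the left of the table. Not to be disturbed
Not all that is in view belongs to the job. Leave any pink or red look-alike of the sleeve alone.

How it is judged (in metres and radians):
On the way:
1. the fingers push the sleeve up the slope: it is half way up, on the slope, with its stop plate still out (x of sleeve in the frame of slope_foot between 0.06 and 0.15 m and contact force between the fingers and sleeve above 0.05 N).
At the end, for the whole second after the job is handed in: Sleeve on the slope (within 4 mm), square to its lane within 0.12 rad, pressing its plate back more than 9 of 14 mm, fingers pushing it (over 0.5 N), still (under 0.02 m/s). Roller within 20 mm and the bystanders within 15 mm of where they began (((y of sleeve in the frame of ramp above 0 m and value of joint plate_left above 0.009 m and contact force between sleeve and plate_left above 0.5 N) or (y of sleeve in the frame of ramp below 0 m and value of joint plate_right above 0.009 m and contact force between sleeve and plate_right above 0.5 N)) and z of sleeve in the frame of slope_foot between 0.024 and 0.032 m and angle between the y axis of sleeve and the y axis of ramp, either way round below 0.12 rad and contact force between the fingers and sleeve above 0.5 N and linear speed of sleeve below 0.02 m/s and distance of roller from where it was at the start of the episode below 0.02 m and distance of each of casting1, casting2, casting3, ring_gauge, mug, deburr_brush, spanner from where it was at the start of the episode below 0.015 m); the arm keeps its last pose, push and grip.
It fails at once if the sleeve runs away or rolls back freely (faster than 0.25 m/s) (linear speed of sleeve above 0.25 m/s).
It fails at once if the sleeve is lifted more than 8 mm off the floor of the ramp (z of sleeve in the frame of ramp above 0.05 m and z of sleeve in the frame of slope_foot above 0.036 m).
It fails at once if the sleeve is pinched: the fingers close round it (grasp point within 14 mm of its centre while touching it) (distance between the grasp point and sleeve below 0.014 m and contact force between the fingers and sleeve above 0.2 N).
It fails at once if the roller in the other lane is moved more than 20 mm (distance of roller from where it was at the start of the episode above 0.02 m).
It fails at once if a bystander is moved more than 15 mm (distance of any of casting1, casting2, casting3, ring_gauge, mug, deburr_brush, spanner from where it was at the start of the episode above 0.015 m).
It also fails if it takes over 45 s, if anything falls off the work surface, if the arm or the gripper's body presses on something with over 40 N, if the wrist force passes 120 N, or if a joint passes its speed limit or range.

## Working session

There is one attempt and no reset: what is moved stays moved. The work goes in short steps, Python scripts to look and compute and a tool call to move; the robot and the scene stay as the last step left them, time stands still between calls to the robot, and variables do not carry over. Pictures are saved under pics/ and viewed, about 8 in all and at most 12, crops included, and the job is handed in when it is done.

Besides the shell and the picture viewer there is one more tool, called after "Request:" by a JSON object that holds its "api" and its "payload", one argument or row to a line. carry_out: Moves the arm, as the interface text tells. Its arguments: {"type":"object","properties":{"deltas":{"type":"array"},"grip_force":{"type":"number"}},"required":["deltas"]}

```bash
mkdir -p pics
python3 - <<'E'
from rig import r
import cv2,numpy as np
print(r.state()); print(r.grasp_offset)
for n in("top","side"):
    c=r.camera(n); cv2.imwrite(f"pics/{n}0.png",c["img"][:,:,::-1]); np.savez(f"{n}0.npz",**c)
    print(n,c["fx"],c["fy"],c["cx"],c["cy"],np.round(c["cam_to_world"],3).tolist())
a=cv2.imread("pics/top0.png")
E
```

```text
{'t': 0.0, 'joint_pos': array([-7.67524061e+01,  1.72139313e+01,  8.71827123e+01,  1.79630577e-04,
        7.56719226e+01, -3.81549415e+00]), 'dq': array([-0.02809446,  0.05127449, -0.03091881, -0.02850175,  0.08486233,
        0.00301699]), 'tau': array([-6.69790079e-04, -5.31799257e+01, -3.52739882e+01,  7.07957265e-02,
        2.43414275e-02, -1.22065353e-04]), 'position': array([ 0.16131908, -0.52550898,  0.20488478]), 'orientation': array([-93.96088459,  89.93143365, 103.10215888]), 'wrist_force': array([-0.38594409,  0.13265543, -0.33085098]), 'wrist_torque': array([ 0.00573603,  0.00938094, -0.05492144]), 'grip_width': 0.09358805442471484}
-0.0188
top 372.7073044429986 372.7073044429986 258.25149702553625 187.20627509324424 [[0.007, -0.996, 0.093, 0.439], [-1.0, -0.008, -0.009, 0.011], [0.009, -0.093, -0.996, 1.466], [0.0, 0.0, 0.0, 1.0]]
side 474.94498739960443 474.94498739960443 248.7228241104457 186.52813569398137 [[-0.932, -0.258, 0.253, 0.223], [-0.361, 0.647, -0.672, 1.002], [0.009, -0.718, -0.696, 1.107], [0.0, 0.0, 0.0, 1.0]]
```

View pics/top0.png

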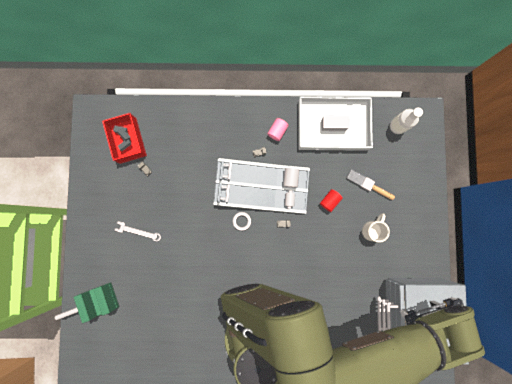

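View pics/side0.png

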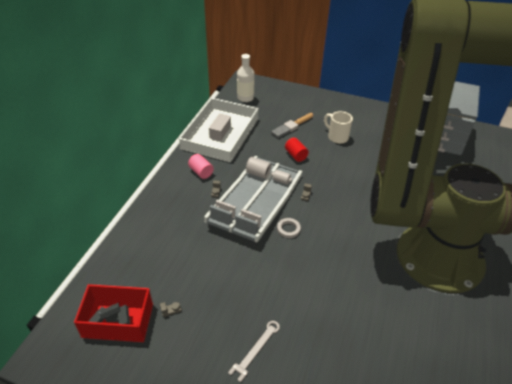

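```bash
cat > h.py <<'E'
import numpy as np,cv2
def pts(c):
    v,u=np.mgrid[:384,:512]; z=c["z_map"]; 
    P=np.stack([(u-c["cx"])/c["fx"]*z,(v-c["cy"])/c["fy"]*z,z,np.ones_like(z)],-1)
    W=(P@np.array(c["cam_to_world"]).T)[...,:3]; W[z==0]=np.nan; return W
E
python3 - <<'E'
from h import *
c=np.load("top0.npz"); W=pts(c)
a=c["img"][130:240,195:355,::-1]; cv2.imwrite("pics/crop1.png",cv2.resize(a,None,fx=5,fy=5,interpolation=cv2.INTER_CUBIC))
m=np.zeros((384,512),np.uint8); m[150:220,208:316]=1
M=((W[...,2]>.010)&(m>0)).astype(np.uint8)
n,l,s,ce=cv2.connectedComponentsWithStats(M); k=1+np.argmax(s[1:,4]); print(s[1:])
q=W[l==k]; rect=cv2.minAreaRect((q[:,:2]*1000).astype(np.float32)); print(rect)
for n,(u,v) in dict(sleeve=(291,176),roller=(289,199)).items():
    w=W[v-14:v+15,u-12:u+13].reshape(-1,3); print(n,np.round(W[v,u],3))
w=W[150:220,270:316].reshape(-1,3)
for lo in (.045,.055,.06): 
    g=w[w[:,2]>lo]; print(lo,len(g),g.mean(0) if len(g) else 0, g.min(0),g.max(0))
print(np.round(W[160:216:3,291],3))
E
```

```text
[[ 253  150   14    7   63]
 [ 241  155    1    1    1]
 [ 213  159   97   55 4121]
 [ 281  163    1    1    1]
 [ 234  213   17    7   55]]
((578.29443359375, -12.371505737304688), (364.0872802734375, 176.64146423339844), 85.23411560058594)
sleeve [ 0.613 -0.124  0.071]
roller [ 0.528 -0.119  0.047]
0.045 342 [ 0.59019886 -0.12535351  0.060827  ] [ 0.50096583 -0.15741487  0.04510207] [ 0.64519468 -0.09908251  0.07711465]
0.055 237 [ 0.60960559 -0.12649929  0.06584321] [ 0.51942536 -0.15249588  0.05506402] [ 0.64519468 -0.10229964  0.07711465]
0.06 200 [ 0.61032206 -0.12605287  0.0673546 ] [ 0.57526186 -0.15192022  0.06005085] [ 0.64475723 -0.10229964  0.07711465]
[[ 0.686 -0.131  0.001]
 [ 0.674 -0.131 -0.003]
 [ 0.662 -0.131  0.001]
 [ 0.64  -0.124  0.069]
 [ 0.629 -0.125  0.068]
 [ 0.617 -0.125  0.066]
 [ 0.605 -0.124  0.074]
 [ 0.595 -0.125  0.066]
 [ 0.583 -0.124  0.072]
 [ 0.576 -0.129  0.02 ]
 [ 0.565 -0.129  0.019]
 [ 0.55  -0.126  0.049]
 [ 0.539 -0.126  0.05 ]
 [ 0.527 -0.126  0.056]
 [ 0.516 -0.126  0.049]
 [ 0.505 -0.126  0.049]
 [ 0.495 -0.13   0.013]
 [ 0.483 -0.129  0.021]
 [ 0.472 -0.131 -0.004]]
```

View pics/crop1.png

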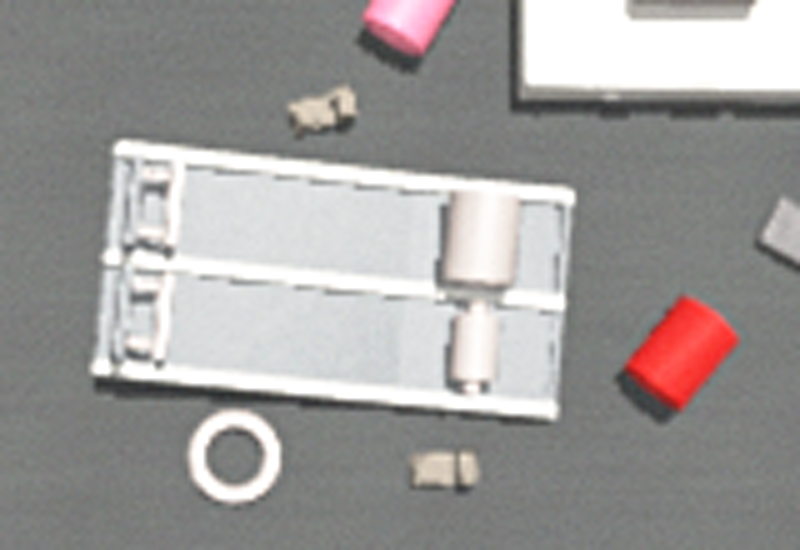

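Candidates: the large grey cylinder at full-image (291,178), thin grey roller with journals (290,199), pink (277,129), and red (331,201) cylinders. The crop confirms the sleeve is the large grey one in the right lane (far from robot; uphill is image left, ≈ world +y). Next I go to a viewing pose.

```bash
cat >> h.py <<'E'
from scipy.spatial.transform import Rotation as Ro
def want(yaw,tilt=0,near=None):
    "tool x down (tilted with slope), tool y across the lane; nearer of the two half turns"
    u=np.array([np.cos(np.radians(yaw)),np.sin(np.radians(yaw)),0]); d=np.array([0,0,-1.]); 
    t=np.radians(tilt); x=np.cos(t)*d+np.sin(t)*u; y=np.cross([0,0,1.],u)
    c=[Ro.from_matrix(np.stack([x,s*y,np.cross(x,s*y)],1)) for s in (1,-1)]
    return min(c,key=lambda R:(near.inv()*R).magnitude())
def delta(s,p,Rd):
    R0=Ro.from_euler("xyz",s["orientation"],degrees=True)
    return np.round(R0.inv().apply(np.array(p)-s["position"])*1000,1),np.round((R0.inv()*Rd).as_rotvec(),3)
E
python3 - <<'E'
from rig import r
from h import *
s=r.state(); R0=Ro.from_euler("xyz",s["orientation"],degrees=True)
print(R0.as_matrix().round(2)); Rd=want(85,0,R0); print(Rd.as_matrix().round(2))
print(delta(s,[.60,-.19,.22],Rd))
E
```

```text
[[-0.    0.29 -0.96]
 [ 0.   -0.96 -0.29]
 [-1.   -0.   -0.  ]]
[[ 0.    1.   -0.09]
 [ 0.   -0.09 -1.  ]
 [-1.    0.   -0.  ]]
(array([ -14.8, -192.1, -517.8]), array([-1.186e+00, -1.000e-03,  1.000e-03]))
```

Request:
{"api": "carry_out", "payload": {
  "deltas": [
    [[0,-15,-41],[-0.1,0,0],94],
    [[0,-31,-83],[-0.2,0,0],94],
    [[0,-46,-124],[-0.3,0,0],94],
    [[0,-62,-166],[-0.4,0,0],94],
    [[0,-77,-207],[-0.5,0,0],94]
  ]
}}

```text
t: 0.6
position: [0.3378, -0.39, 0.2053]
orientation: [-105.3, 90.0, 120.6]
wrist_force: [0.3, -0.4, 0.4]
grip_width: 0.0938
```

Run:
```python
from rig import r
from h import *
s=r.state(); R0=Ro.from_euler("xyz",s["orientation"],degrees=True)
print(s["position"],delta(s,[.60,-.19,.22],want(85,0,R0)))
```

```text
[ 0.33779877 -0.38997822  0.20530604] (array([ -14.7,   49.4, -326. ]), array([-0.682, -0.   ,  0.   ]))
```

Request:
{"api": "carry_out", "payload": {
  "deltas": [
    [[-3,8,-45],[-0.1,0,0],60],
    [[-6,15,-90],[-0.2,0,0],60],
    [[-9,21,-135],[-0.3,0,0],60],
    [[-12,27,-180],[-0.4,0,0],30],
    [[-15,33,-220],[-0.5,0,0],30]
  ]
}}

```text
t: 1.1
position: [0.5153, -0.2553, 0.2203]
orientation: [-111.5, 90.0, 143.2]
wrist_force: [-0.3, -1.1, 0.2]
grip_width: 0.0576
```

Run:
```python
from rig import r
from h import *
s=r.state(); R0=Ro.from_euler("xyz",s["orientation"],degrees=True)
print(s["position"],delta(s,[.60,-.19,.22],want(85,0,R0)))
```

```text
[ 0.51527057 -0.25526196  0.22033428] (array([  0.3,  64.4, -85.4]), array([-0.181, -0.   ,  0.   ]))
```

Request:
{"api": "carry_out", "payload": {
  "deltas": [
    [[0,22,-28],[-0.09,0,0],30],
    [[0,43,-57],[-0.181,0,0],30],
    [[0,64,-85],[-0.181,0,0],30],
    [[0,64,-85],[-0.181,0,0],30],
    [[0,64,-85],[-0.181,0,0],30]
  ]
}}

```text
t: 1.6
position: [0.5984, -0.192, 0.2197]
orientation: [-100.7, 89.9, 164.1]
wrist_force: [0.2, -0.7, -0.4]
grip_width: 0.03
```

Run:
```python
from rig import r
from h import *
s=r.state(); print(s["position"],s["joint_pos"].round(1),s["grip_width"])
c=r.camera("wrist"); np.savez("w0.npz",**c); print(np.round(c["cam_to_world"],3).tolist(),c["fx"])
cv2.imwrite("pics/w0.png",c["img"][:,:,::-1])
```

```text
[ 0.5984189  -0.1920197   0.21968211] [-21.1  26.9  72.   -0.   81.2 -15.9] 0.02996146305643646
[[0.996, -0.086, -0.026, 0.606], [-0.09, -0.956, -0.278, -0.111], [-0.001, 0.279, -0.96, 0.399], [0.0, 0.0, 0.0, 1.0]] 337.745229701764
```

View pics/w0.png

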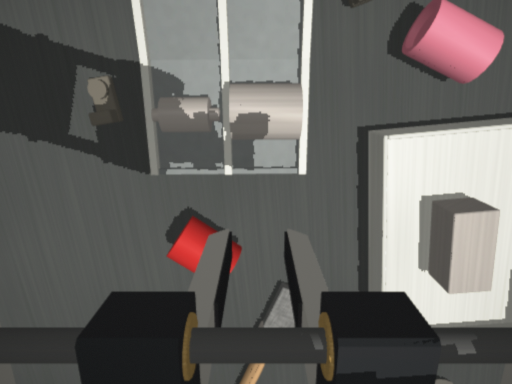

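The wrist view shows the sleeve at (263,110), roller (185,115) to its left across the centre rail (225), and the ramp's rear edge at row 172. Now I measure it.

Run:
```python
from h import *
c=np.load("w0.npz"); W=pts(c); 
def line(col0,col1,r0,r1):  # bright rail centre per row -> plane z=.024
    h=cv2.cvtColor(c["img"],cv2.COLOR_RGB2GRAY).astype(int); P=[]
    T=c["cam_to_world"]
    for v in range(r0,r1):
        b=np.where(h[v,col0:col1]>215)[0]
        if len(b)<3: continue
        u=col0+b.mean(); d=T[:3,:3]@[(u-c["cx"])/c["fx"],(v-c["cy"])/c["fy"],1]; P.append(T[:3,3]+d*(.024-T[2,3])/d[2])
    P=np.array(P); vx,vy,x0,y0=cv2.fitLine(P[:,:2].astype(np.float32),cv2.DIST_HUBER,0,.01,.01).ravel()
    print("rail",len(P),P[0].round(4),P[-1].round(4),"yaw",np.degrees(np.arctan2(vy,vx))%180)
line(295,318,90,170); line(215,237,90,170); line(130,160,120,170)
m=W[60:160,222:305].reshape(-1,3); s=m[m[:,2]>.035]
print(len(s),s.min(0),s.max(0),s.mean(0))
top=s[s[:,2]>.06]; print(cv2.minAreaRect((s[:,:2]*1000).astype(np.float32)))
# circle fit in (along,z) with yaw 85
u=np.array([np.cos(np.radians(85)),np.sin(np.radians(85))]); a=s[:,:2]@u; z=s[:,2]
A=np.c_[2*a,2*z,np.ones_like(a)]; k=np.linalg.lstsq(A,a*a+z*z,rcond=None)[0]; print("along",k[0],"z",k[1],"R",np.sqrt(k[2]+k[0]**2+k[1]**2))
b=s[:,:2]@np.array([-u[1],u[0]]); print("across",np.percentile(b,[1,50,99]))
for lo in np.arange(b.min(),b.max(),.012):
    q=(b>=lo)&(b<lo+.012); f=lambda p:np.hypot(a[q]-p[0],z[q]-.042)-.028
    from scipy.optimize import least_squares as L
    print(round(lo,3),q.sum(),L(lambda p:np.hypot(a[q]-p[0],z[q]-p[1])-.028,[k[0],.042]).x.round(4))
```

```text
rail 80 [ 0.6565 -0.1091  0.024 ] [ 0.6488 -0.1941  0.024 ] yaw 84.33248
rail 4 [ 0.5647 -0.183   0.024 ] [ 0.5649 -0.1865  0.024 ] yaw 91.86074Traceback (most recent call last):
  File "<stdin>", line 12, in <module>
  File "<stdin>", line 10, in line
IndexError: too many indices for array: array is 1-dimensional, but 2 were indexed
```

Run:
```python
from h import *
from scipy.optimize import least_squares as L
c=np.load("w0.npz"); W=pts(c)
m=W[60:160,222:305].reshape(-1,3); s=m[m[:,2]>.035]
print(len(s),s.min(0),s.max(0))
t=np.radians(84.6);u=np.array([np.cos(t),np.sin(t)]); a=s[:,:2]@u; z=s[:,2]; b=s[:,:2]@np.array([-u[1],u[0]])
print("across",np.percentile(b,[1,50,99]))
for lo in np.arange(b.min(),b.max(),.018):
    q=(b>=lo)&(b<lo+.018); print(round(lo,3),q.sum(),L(lambda p:np.hypot(a[q]-p[0],z[q]-p[1])-.028,[a.mean(),.042]).x.round(4),a[q].min().round(4),a[q].max().round(4),np.percentile(z[q],95).round(4))
k=[a.mean(),np.median(b)]; print("rear edge rail", np.array([.6488,-.1941])@u,np.array([.6488,-.1941])@[-u[1],u[0]],np.array([.6565,-.1091])@[-u[1],u[0]])
# top view rails, yaw
c=np.load("top0.npz"); W=pts(c); g=c["img"].min(2)
M=(g>200)&(W[...,2]>.012); M[:,:210]=0;M[:,315:]=0;M[:152]=0;M[220:]=0
q=W[M][:,:2]; print(len(q),cv2.minAreaRect((q*1000).astype(np.float32)), W[M].min(0))
```

```text
4063 [ 0.57514513 -0.15580417  0.0429578 ] [ 0.64901884 -0.09584849  0.07131911]
across [-0.6555774  -0.62099804 -0.58671412]
-0.656 1035 [-0.068   0.0413] -0.0947 -0.0407 0.0698
-0.638 1041 [-0.0681  0.0413] -0.0947 -0.0407 0.0698
-0.62 1050 [-0.0683  0.0413] -0.0947 -0.0408 0.0698
-0.602 937 [-0.0685  0.0413] -0.0948 -0.0408 0.0697
rear edge rail -0.1321811036484056 -0.664187026249602 -0.6638536467449718
3483 ((554.097900390625, -13.87158203125), (354.47735595703125, 224.54466247558594), 85.21074676513672) [ 0.45025017 -0.19953731  0.01200567]
```

```bash
cat >> h.py <<'E'
T=np.radians(84.6); U=np.array([np.cos(T),np.sin(T)]); N=np.array([-U[1],U[0]])
def wp(a,b,z): return np.r_[a*U+b*N,z]
E
python3 - <<'E'
from rig import r
from h import *
s=r.state(); R0=Ro.from_euler("xyz",s["orientation"],degrees=True)
p=wp(-.114,-.6215,.028); print(p, delta(s,p,want(84.6,0,R0)))
E
```

```text
[ 0.60801341 -0.17198238  0.028     ] (array([192. ,   8.2, -21.4]), array([ 0.002, -0.   ,  0.001]))
```

Request:
{"api": "carry_out", "payload": {
  "deltas": [
    [[30,4,-11],[0,0,0],30],
    [[60,8,-21],[0,0,0],30],
    [[95,8,-21],[0,0,0],30],
    [[120,8,-21],[0,0,0],30],
    [[140,8,-21],[0,0,0],30]
  ]
}}

```text
t: 2.15
position: [0.6071, -0.1731, 0.0789]
orientation: [-100.2, 89.9, 164.4]
wrist_force: [1.2, 0.0, 0.5]
grip_width: 0.0299
```

Request:
{"api": "carry_out", "payload": {
  "deltas": [
    [[12,0,0],[0,0,0],30],
    [[24,0,0],[0,0,0],30],
    [[36,0,0],[0,0,0],30],
    [[48,0,0],[0,0,0],30],
    [[52,0,0],[0,0,0],30]
  ]
}}

```text
t: 2.65
position: [0.6079, -0.1721, 0.0271]
orientation: [-104.9, 89.9, 159.8]
wrist_force: [0.5, 0.7, 0.0]
grip_width: 0.03
```

Run:
```python
from rig import r
from h import *
s=r.state(); p=s["position"]; print(p,p[:2]@U,p[:2]@N,s["wrist_force"])
R0=Ro.from_euler("xyz",s["orientation"],degrees=True); print(delta(s,wp(.147-.036,-.6215,.052),want(84.6,0,R0)))
c=r.camera("wrist"); cv2.imwrite("pics/w1.png",c["img"][:,:,::-1])
```

```text
[ 0.60787461 -0.17213147  0.02713282] -0.11416149218977728 -0.6213758420050676 [0.50028158 0.71930152 0.01768716]
(array([ -24.8,    0.6, -225.2]), array([ 0.002, -0.   ,  0.001]))
```

View pics/w1.png

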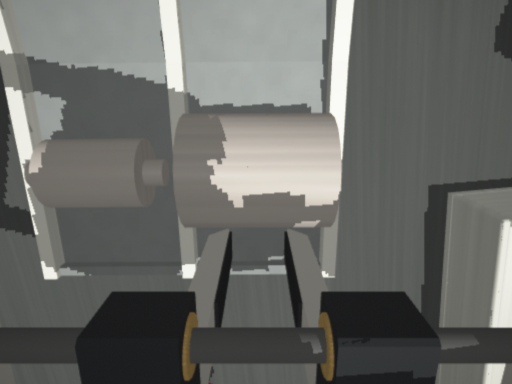

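The fingers (row 235, cols 195–325) sit just behind the sleeve (cols 177–338, row 170), centred on it and clear of the rails. Now the slow push.

Request:
{"api": "carry_out", "payload": {
  "deltas": [
    [[0,0,-4],[0,0,0],30],
    [[0,0,-8],[0,0,0],30],
    [[0,0,-12],[0,0,0],30],
    [[0,0,-16],[0,0,0],30],
    [[0,0,-20],[0,0,0],30]
  ]
}}

```text
t: 3.2
position: [0.6103, -0.1518, 0.0287]
orientation: [83.5, 90.0, -11.8]
wrist_force: [-0.4, -0.7, 0.1]
grip_width: 0.0301
```

Request:
{"api": "carry_out", "payload": {
  "deltas": [
    [[0,0,-5],[0,0,0],30],
    [[0,0,-10],[0,0,0],30],
    [[0,0,-15],[0,0,0],30],
    [[0,0,-20],[0,0,0],30],
    [[0,0,-25],[0,0,0],30]
  ]
}}

```text
t: 3.7
position: [0.6125, -0.127, 0.0284]
orientation: [-108.3, 90.0, 156.5]
wrist_force: [0.6, 0.8, 0.2]
grip_width: 0.0298
```

Request:
{"api": "carry_out", "payload": {
  "deltas": [
    [[0,0,-5],[0,0,0],30],
    [[0,0,-10],[0,0,0],30],
    [[-1,0,-15],[0,0,0],30],
    [[-2,0,-20],[0,0,0],30],
    [[-2.5,0,-25],[0,0,0],30]
  ]
}}

```text
t: 4.2
position: [0.6157, -0.104, 0.0325]
orientation: [47.6, 89.8, -47.6]
wrist_force: [-0.9, -12.2, 9.0]
grip_width: 0.03
```

```bash
cat > look.py <<'E'
from rig import r
from h import *
import sys
from scipy.optimize import least_squares as L
s=r.state(); p=s["position"]; R0=Ro.from_euler("xyz",s["orientation"],degrees=True)
f=s["wrist_force"]; print("t",s["t"],"tcp a,b,z",p[:2]@U,p[:2]@N,p[2],"f along/across/z",f[:2]@U,f[:2]@N,f[2],"to goal",delta(s,wp(.111,-.6215,.052),want(84.6,0,R0)))
c=r.camera("wrist"); np.savez("w.npz",**c); cv2.imwrite(f"pics/{sys.argv[1]}.png",c["img"][:,:,::-1])
W=pts(c).reshape(-1,3); a=W[:,:2]@U; b=W[:,:2]@N; z=W[:,2]; a0=p[:2]@U+.036; zc=p[2]+.014
for lo,hi in ((-.65,-.63),(-.63,-.61),(-.61,-.592)):
    q=(b>lo)&(b<hi)&(abs(a-a0)<.027)&(z>zc+.008)&(z<zc+.04)
    print(q.sum(),L(lambda k:np.hypot(a[q]-k[0],z[q]-k[1])-.028,[a0,zc],loss="soft_l1",f_scale=.001).x.round(4) if q.sum()>30 else "")
q=(b>-.66)&(b<-.58)&(abs(a-a0)<.027)&(z>zc+.01)&(z<zc+.04); print("across",np.percentile(b[q],[1,99]))
E
python3 look.py p1
```

```text
t 4.2 tcp a,b,z -0.045551705778095454 -0.6227272419583161 0.03249356903093198 f along/across/z -12.27736101657516 -0.2539823447601064 8.963640457188015 to goal (array([ -19.9,   -0.8, -156.5]), array([ 0.002,  0.003, -0.003]))
5117 [-0.0092  0.0428]
4473 [-0.0086  0.0426]
4563 [-0.0094  0.0428]
across [-0.65536073 -0.58682837]
```

Request:
{"api": "carry_out", "payload": {
  "deltas": [
    [[0,0,-4],[0,0,0],30],
    [[-0.5,0,-8],[0,0,0],30],
    [[-1,0,-12],[0,0,0],30],
    [[-1.5,0,-16],[0,0,0],30],
    [[-2,0,-20],[0,0,0],30]
  ]
}}

```text
t: 4.75
position: [0.6176, -0.0842, 0.0345]
orientation: [50.6, 89.8, -44.7]
wrist_force: [-2.0, -12.2, 10.2]
grip_width: 0.0297
```

```bash
python3 look.py p2
```

```text
t 4.75 tcp a,b,z -0.02574625313965037 -0.6227391194702244 0.034530976254803794 f along/across/z -12.36572841632374 0.8396037361167961 10.15333561883995 to goal (array([ -17.8,   -0.9, -136.7]), array([ 0.002,  0.003, -0.003]))
5196 [0.0106 0.0456]
4580 [0.0111 0.0453]
4644 [0.0105 0.0456]
across [-0.65574365 -0.58725351]
```

Request:
{"api": "carry_out", "payload": {
  "deltas": [
    [[-0.7,0,-5],[0,0,0],30],
    [[-1.4,0,-10],[0,0,0],30],
    [[-2.1,0,-15],[0,0,0],30],
    [[-2.8,0,-20],[0,0,0],30],
    [[-3.5,0,-25],[0,0,0],30]
  ]
}}

```text
t: 5.3
position: [0.6198, -0.0592, 0.038]
orientation: [51.0, 89.8, -44.3]
wrist_force: [-0.7, -12.5, 9.5]
grip_width: 0.0299
```

Request:
{"api": "carry_out", "payload": {
  "deltas": [
    [[-0.7,0,-5],[0,0,0],30],
    [[-1.4,0,-10],[0,0,0],30],
    [[-2.1,0,-15],[0,0,0],30],
    [[-2.8,0,-20],[0,0,0],30],
    [[-3.5,0,-25],[0,0,0],30]
  ]
}}

```text
t: 5.8
position: [0.6221, -0.0343, 0.0415]
orientation: [51.2, 89.8, -44.1]
wrist_force: [-1.1, -12.4, 10.0]
grip_width: 0.0301
```

```bash
python3 look.py p3
```

```text
t 5.8 tcp a,b,z 0.024380923649617442 -0.6225856996570492 0.04148824456493708 f along/across/z -12.464403766276538 -0.08714007149778191 10.020712547690747 to goal (array([-10.7,  -0.9, -86.6]), array([ 0.002,  0.002, -0.003]))
5206 [0.0608 0.0526]
4624 [0.0613 0.0524]
4716 [0.0607 0.0527]
across [-0.65569423 -0.58716952]
```

View pics/p3.png

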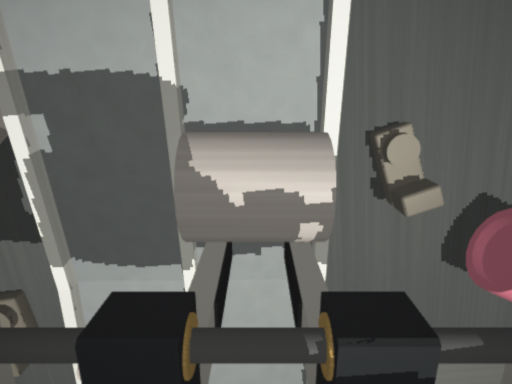

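The sleeve (cols 178–332, row 185) is square and centred on the slope, with both fingers against it. I keep going.

Request:
{"api": "carry_out", "payload": {
  "deltas": [
    [[-0.7,0,-5],[0,0,0],30],
    [[-1.4,0,-10],[0,0,0],30],
    [[-2.1,0,-15],[0,0,0],30],
    [[-2.8,0,-20],[0,0,0],30],
    [[-3.5,0,-25],[0,0,0],30]
  ]
}}

```text
t: 6.35
position: [0.6243, -0.0093, 0.0449]
orientation: [50.3, 89.8, -45.0]
wrist_force: [-1.1, -11.5, 9.1]
grip_width: 0.0302
```

Request:
{"api": "carry_out", "payload": {
  "deltas": [
    [[-0.7,0,-5],[0,0,0],30],
    [[-1.4,0,-10],[0,0,0],30],
    [[-2.1,0,-15],[0,0,0],30],
    [[-2.8,0,-20],[0,0,0],30],
    [[-3.5,0,-25],[0,0,0],30]
  ]
}}

```text
t: 6.85
position: [0.6266, 0.0156, 0.0484]
orientation: [50.4, 89.8, -44.9]
wrist_force: [-1.0, -12.2, 10.2]
grip_width: 0.0301
```

Request:
{"api": "carry_out", "payload": {
  "deltas": [
    [[-0.6,0,-4],[0,0,0],30],
    [[-1.1,0,-8],[0,0,0],30],
    [[-1.7,0,-12],[0,0,0],30],
    [[-2.2,0,-16],[0,0,0],30],
    [[-2.8,0,-20],[0,0,0],30]
  ]
}}

```text
t: 7.35
position: [0.6285, 0.0354, 0.0512]
orientation: [50.1, 89.8, -45.2]
wrist_force: [-0.7, -11.7, 10.3]
grip_width: 0.0302
```

```bash
python3 look.py p4
```

```text
t 7.35 tcp a,b,z 0.09438452179835866 -0.6223597003377281 0.05119031212562286 f along/across/z -11.707252027270142 -0.4315188053443373 10.341177971756045 to goal (array([ -0.8,  -0.8, -16.6]), array([ 0.002,  0.002, -0.003]))
5274 [0.1308 0.0625]
4637 [0.1313 0.0622]
4730 [0.1307 0.0625]
across [-0.65571894 -0.58715495]
```

Request:
{"api": "carry_out", "payload": {
  "deltas": [
    [[-0.3,0,-2],[0,0,0],30],
    [[-0.5,0,-4],[0,0,0],30],
    [[-0.8,0,-6],[0,0,0],30],
    [[-1.1,0,-8],[0,0,0],30],
    [[-1.4,0,-10],[0,0,0],30]
  ]
}}

```text
t: 7.9
position: [0.6293, 0.045, 0.0524]
orientation: [41.2, 89.8, -54.1]
wrist_force: [-2.0, -15.0, 8.9]
grip_width: 0.03
```

```bash
python3 look.py p5
```

```text
t 7.9 tcp a,b,z 0.10405135943556179 -0.6222582242867739 0.05239038494940439 f along/across/z -15.130898589441701 0.5825052461375464 8.942436489604669 to goal (array([ 0.4, -0.7, -7. ]), array([ 0.002,  0.003, -0.002]))
5211 [0.1404 0.0638]
4573 [0.141  0.0636]
4649 [0.1404 0.0639]
across [-0.65571839 -0.58722219]
```

View pics/p5.png

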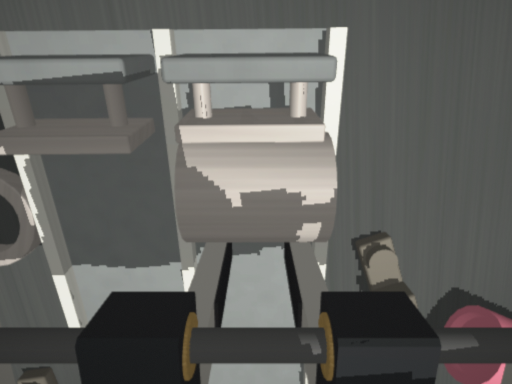

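Plate now touching: the right plate (row ~125) is pushed part way toward the bracket (row ~68), and force has risen to 15 N. I go on until it stops.

Request:
{"api": "carry_out", "payload": {
  "deltas": [
    [[-0.3,0,-2],[0,0,0],30],
    [[-0.5,0,-4],[0,0,0],30],
    [[-0.7,0,-5],[0,0,0],30],
    [[-0.8,0,-6],[0,0,0],30],
    [[-0.8,0,-6],[0,0,0],30]
  ]
}}

```text
t: 8.45
position: [0.6298, 0.0508, 0.0532]
orientation: [38.6, 89.8, -56.7]
wrist_force: [-0.7, -14.9, 9.0]
grip_width: 0.0302
```

```bash
cat > plate.py <<'E'
from h import *
c=np.load("w.npz"); W=pts(c).reshape(-1,3); a=W[:,:2]@U; b=W[:,:2]@N; z=W[:,2]
# plate top edge band: both lanes; distance plate top -> bracket
for n,lo,hi in (("right",-.645,-.60),("left",-.56,-.525)):
    q=(b>lo)&(b<hi)&(z>.055)&(a>.14)&(a<.24); h,e=np.histogram(a[q],np.arange(.14,.24,.004)); zz=[np.round(z[q&(a>=x)&(a<x+.004)].max(),4) if k else 0 for k,x in zip(h,e)]
    print(n,[(round(x,3),int(k),float(m)) for k,x,m in zip(h,e,zz) if k])
E
python3 look.py p6; python3 plate.py
```

```text
t 8.45 tcp a,b,z 0.10987647037384675 -0.6222554865687778 0.053207883607072994 f along/across/z -14.877931210512585 -0.6889573510616921 9.009072247440214 to goal (array([ 1.2, -0.8, -1.1]), array([ 0.002,  0.003, -0.002]))
5178 [0.1463 0.0647]
4569 [0.1468 0.0644]
4670 [0.1461 0.0647]
across [-0.65567298 -0.58715327]
right [(np.float64(0.14), 4793, 0.1758), (np.float64(0.144), 967, 0.174), (np.float64(0.148), 935, 0.0944), (np.float64(0.152), 1026, 0.0937), (np.float64(0.156), 1020, 0.0924), (np.float64(0.16), 1076, 0.0906), (np.float64(0.164), 1060, 0.0883), (np.float64(0.168), 866, 0.0849), (np.float64(0.172), 883, 0.0887), (np.float64(0.176), 1048, 0.0894), (np.float64(0.18), 1203, 0.0884), (np.float64(0.184), 292, 0.076), (np.float64(0.188), 421, 0.0907), (np.float64(0.192), 1204, 0.092), (np.float64(0.196), 1157, 0.0921), (np.float64(0.2), 630, 0.0909), (np.float64(0.204), 175, 0.0674)]
left [(np.float64(0.16), 457, 0.0871), (np.float64(0.164), 723, 0.0876), (np.float64(0.168), 1110, 0.0875), (np.float64(0.172), 342, 0.0739), (np.float64(0.176), 114, 0.0745), (np.float64(0.18), 122, 0.0751), (np.float64(0.184), 131, 0.0766), (np.float64(0.188), 512, 0.0911), (np.float64(0.192), 893, 0.092), (np.float64(0.196), 941, 0.092), (np.float64(0.2), 375, 0.0871), (np.float64(0.204), 25, 0.0574)]
```

Request:
{"api": "carry_out", "payload": {
  "deltas": [
    [[-0.1,0,-0.7],[0,0,0],30],
    [[-0.2,0,-1.4],[0,0,0],30],
    [[-0.2,0,-1.4],[0,0,0],30]
  ]
}}

```text
t: 8.8
position: [0.6299, 0.0521, 0.0534]
orientation: [35.6, 89.8, -59.7]
wrist_force: [-0.7, -15.4, 8.8]
grip_width: 0.0303
```

Request:
{"api": "carry_out", "payload": {
  "deltas": [
    [[-0.1,0,-0.5],[0,0,0],30],
    [[-0.1,0,-1],[0,0,0],30],
    [[-0.1,0,-1],[0,0,0],30]
  ]
}}

```text
t: 9.1
position: [0.63, 0.053, 0.0535]
orientation: [34.0, 89.8, -61.3]
wrist_force: [-1.7, -16.1, 9.0]
grip_width: 0.03
```

```bash
python3 look.py p7; python3 plate.py
```

```text
t 9.1 tcp a,b,z 0.11203528006091587 -0.622225232884249 0.05347303155561814 f along/across/z -16.189948728624003 0.22496526296205333 9.02321648626055 to goal (array([ 1.5, -0.7,  1. ]), array([ 0.002,  0.003, -0.002]))
5185 [0.1484 0.065 ]
4565 [0.149  0.0647]
4670 [0.1482 0.065 ]
across [-0.65565942 -0.58714398]
right [(np.float64(0.14), 3292, 0.1763), (np.float64(0.144), 4076, 0.176), (np.float64(0.148), 932, 0.0947), (np.float64(0.152), 971, 0.0945), (np.float64(0.156), 1025, 0.0935), (np.float64(0.16), 1033, 0.0921), (np.float64(0.164), 1075, 0.0901), (np.float64(0.168), 1082, 0.0867), (np.float64(0.172), 721, 0.0888), (np.float64(0.176), 975, 0.0891), (np.float64(0.18), 1229, 0.0896), (np.float64(0.184), 784, 0.0777), (np.float64(0.188), 436, 0.0906), (np.float64(0.192), 1108, 0.0917), (np.float64(0.196), 1218, 0.0927), (np.float64(0.2), 657, 0.0912), (np.float64(0.204), 201, 0.0678)]
left [(np.float64(0.16), 435, 0.087), (np.float64(0.164), 702, 0.0876), (np.float64(0.168), 1149, 0.0877), (np.float64(0.172), 348, 0.0737), (np.float64(0.176), 127, 0.0748), (np.float64(0.18), 119, 0.0752), (np.float64(0.184), 131, 0.0755), (np.float64(0.188), 471, 0.091), (np.float64(0.192), 949, 0.0918), (np.float64(0.196), 869, 0.0921), (np.float64(0.2), 455, 0.0876), (np.float64(0.204), 46, 0.0585)]
```

Request:
{"api": "carry_out", "payload": {
  "deltas": [
    [[0,0,-0.4],[0,0,0],30],
    [[-0.1,0,-0.8],[0,0,0],30],
    [[-0.1,0,-0.8],[0,0,0],30]
  ]
}}

```text
t: 9.45
position: [0.6301, 0.0537, 0.0536]
orientation: [34.3, 89.8, -61.0]
wrist_force: [0.6, -15.8, 10.1]
grip_width: 0.0301
```

Request:
{"api": "carry_out", "payload": {
  "deltas": [
    [[0,0,-0.4],[0,0,0],30],
    [[0,0,-0.4],[0,0,0],30]
  ]
}}

```text
t: 9.65
position: [0.6301, 0.054, 0.0536]
orientation: [33.1, 89.8, -62.2]
wrist_force: [-1.7, -17.5, 10.4]
grip_width: 0.0298
```

Request:
{"api": "carry_out", "payload": {
  "deltas": [
    [[0,0,-0.3],[0,0,0],30],
    [[0,0,-0.6],[0,0,0],30],
    [[0,0,-0.6],[0,0,0],30]
  ]
}}

```text
t: 9.95
position: [0.6302, 0.0545, 0.0537]
orientation: [32.2, 89.8, -63.1]
wrist_force: [-1.8, -17.5, 10.7]
grip_width: 0.0304
```

Request:
{"api": "carry_out", "payload": {
  "deltas": [
    [[0,0,-0.3],[0,0,0],30],
    [[0,0,-0.6],[0,0,0],30],
    [[0,0,-0.6],[0,0,0],30]
  ]
}}

```text
t: 10.25
position: [0.6302, 0.0547, 0.0537]
orientation: [27.7, 89.7, -67.6]
wrist_force: [-2.2, -21.2, 10.3]
grip_width: 0.0301
```

```bash
python3 look.py p8; python3 plate.py
```

```text
t 10.25 tcp a,b,z 0.11374938842037255 -0.6222885650862591 0.053685192582999974 f along/across/z -21.357462620272877 0.21492480630505417 10.282619749955819 to goal (array([ 1.7, -0.8,  2.7]), array([ 0.001,  0.004, -0.002]))
5199 [0.1501 0.0652]
4555 [0.1506 0.065 ]
4726 [0.1498 0.0653]
across [-0.65564967 -0.58718378]
right [(np.float64(0.14), 5191, 0.1762), (np.float64(0.144), 4806, 0.1762), (np.float64(0.148), 972, 0.1752), (np.float64(0.152), 924, 0.0947), (np.float64(0.156), 1023, 0.0943), (np.float64(0.16), 1024, 0.0932), (np.float64(0.164), 1075, 0.0915), (np.float64(0.168), 1049, 0.089), (np.float64(0.172), 806, 0.0854), (np.float64(0.176), 932, 0.0894), (np.float64(0.18), 1065, 0.0903), (np.float64(0.184), 1235, 0.0891), (np.float64(0.188), 424, 0.0908), (np.float64(0.192), 1181, 0.0924), (np.float64(0.196), 1133, 0.092), (np.float64(0.2), 740, 0.0912), (np.float64(0.204), 232, 0.068)]
left [(np.float64(0.14), 1, 0.1629), (np.float64(0.16), 443, 0.0868), (np.float64(0.164), 687, 0.0875), (np.float64(0.168), 1183, 0.0875), (np.float64(0.172), 344, 0.0742), (np.float64(0.176), 119, 0.075), (np.float64(0.18), 127, 0.0751), (np.float64(0.184), 128, 0.0762), (np.float64(0.188), 476, 0.0914), (np.float64(0.192), 864, 0.0919), (np.float64(0.196), 865, 0.0918), (np.float64(0.2), 532, 0.0902), (np.float64(0.204), 68, 0.06)]
```

View pics/p8.png

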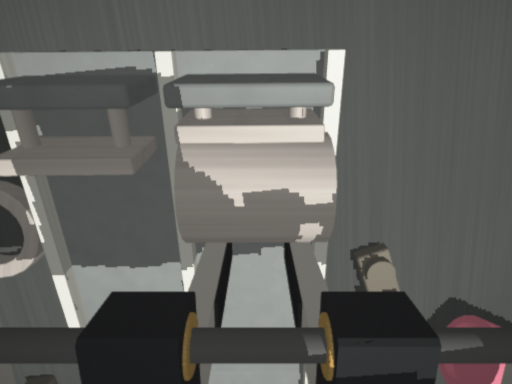

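The force jumped to 21 N while the last 0.6 mm gave only 0.2 mm of motion, so the plate is at its end. In the view the right plate (row 125) is close to its bracket (row 92), and the left plate is still out. I let it settle, check for movement elsewhere, and hand in.

Request:
{"api": "carry_out", "payload": {
  "deltas": [
    [[0,0,0],[0,0,0],30],
    [[0,0,0],[0,0,0],30],
    [[0,0,0],[0,0,0],30]
  ]
}}

```text
t: 10.6
position: [0.6302, 0.0547, 0.0537]
orientation: [28.2, 89.7, -67.1]
wrist_force: [-2.7, -19.9, 10.6]
grip_width: 0.03
```

Run:
```python
from rig import r
from h import *
a=np.load("side0.npz")["img"]; c=r.camera("side"); b=c["img"]
print(r.state()["wrist_force"])
# roller, ring, casting1, spanner, casting3, mug, brush patches in side view
for n,(u,v) in dict(roller=(283,176),ring=(289,228),cast1=(307,192),cast2=(216,187),cast3=(171,309),spanner=(256,350),mug=(340,127),brush=(293,125)).items():
    p=a[v-9:v+10,u-9:u+10]; m=cv2.matchTemplate(b[v-16:v+17,u-16:u+17],p,cv2.TM_CCOEFF_NORMED); _,k,_,l=cv2.minMaxLoc(m); print(n,round(k,2),l[0]-7,l[1]-7)
print(r.job_done())
```

```text
[ -2.94163262 -20.20662581  11.32756036]
roller 1.0 0 0
ring 0.74 0 1
cast1 1.0 0 0
cast2 0.73 -7 3
cast3 1.0 0 0
spanner 1.0 0 0
mug 0.13 2 7
brush 0.19 2 -1
the job is handed in; nothing more can be done
None
```

I pushed the sleeve up the right lane with both fingers behind it, 30 mm apart and never closed on it. It pressed the right stop plate back to its end, and I handed the job in at about 10.6 s with the fingers still pushing.

**Sleeve and plate:**
- **Position:** the sleeve is on the slope and square to its lane within about 0.01 rad. Its centre is about 65 mm above the table, as expected with the plate fully back.
- **End stop:** the right plate sits about 14 mm behind the left one. The last 0.6 mm commanded moved the fingers only 0.2 mm, and the push rose from about 17 to 21 N.
- **Holding:** the push stayed steady at about 20 N until hand-in.

**Other objects, side camera before and after:**
- **No movement:** the roller, casting1, casting3 and the spanner had not moved.
- **Weak matches:** the ring gauge scored 0.74 with a 1-pixel shift. Casting2 scored 0.73 with a shift of (-7, 3) pixels, at the search edge. I put this down to the arm's shadow or blocked view but did not check. Both looked undisturbed in the wrist view, and the arm passed well above them.
- **Not confirmed:** the mug (0.13) and brush (0.19) did not match, probably because the arm blocks the view. The tool stayed about 0.2 m above the table on its way past them.

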